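Ease the spring clip off the tube rotator's spindle with a hand wedge

TASK

The spring clip on the end of the tube rotator's spindle has to come off so that the tube carrier can be taken down for cleaning. Take the hand wedge, lay its blade on the spindle's end collar, slide it under the clip's raised crown and push on until the clip is wedged up and springs out of its groove; stop there, without driving the tip hard against the tube carrier, and do not touch the clip with the gripper while it still sits on the spindle. Then put the clip in the small steel tray, lay the wedge down on the bench clear of the tray, and leave the dropper bottle, the timer and the small beaker where they stand.

Things in the scene. Friction and masses are not known exactly. Their poses are not given: they have to be found in the camera images.
- rotator: tube rotator, fixed, on screw feet: white housing, black knob and switch on top, 125 (along x) x 135 x 152 mm; in front of it a grey carrier disc, 132 mm across, with six small tubes, on a level steel spindle. x runs along the spindle from its free end to the housing, z up; origin 100 mm below clip_seat, at the underside of the housing, 0 to 20 mm above the bench. Housing x = 96 to 222 mm
- clip_seat (a point): point on the spindle's axis in the clip's starting place; axes as rotator. The spindle here is a groove 20 mm in diameter from x = -7 mm (end collar) back to the hub's slotted flange, 52 mm across. The hub is set by a grub screw: its flange begins anywhere from x = 7 to 37 mm, which is not told. A wedge first pushes the clip back along the groove until it bears on that flange, and only then lifts it
- spindle_end (a point): point on the spindle's axis at its free end, 23 mm in front of clip_seat (x = -23). From here to the groove the spindle is an end collar 24 mm in diameter, 16 mm long, its rim bevelled 2 mm. The hub's sleeve behind the flange has the same diameter; a slot 15 mm wide in the top of the flange lets the blade pass on to it. The carrier's boss, 48 mm across, ends the way 33 mm behind the flange's front face
- clip: spring clip (origin on the spindle's axis when seated; x along the spindle to the housing, z up to the crown). It slides along the groove at about 5 N; borne on the flange, a wedge needs about 12 N and lets it go, risen 8 to 10 mm, with the tip 26 to 31 mm past the clip's middle (the tip meets the carrier at 39). It then springs up to 18 mm above its seat, legs shut, and hangs astride the blade: it can be carried on it
- clip_mid (a point): middle of the clip, half-way up, 3 mm above clip's origin; same axes. Omega of dark steel strip 12 mm wide along the spindle, 24 mm across, 33 mm high, 34 g: flat crown, legs clasping the groove from above, lips flared out at the ends, 16 mm below this point, on which it can stand. A bead across the middle of the crown's underside is 3.4 mm above the collar's top (opening 14 mm wide); the rest is 2.5 mm higher
- wedge: hand wedge, loose, 110 g, 152 mm long, lying on its flat level underside: black handle 96 mm long, 17 mm wide, 26 mm high; in front of it a steel blade 56 mm long, 11 mm wide, 1.6 mm thick at the tip, growing evenly to 13.5 mm thick 30 mm behind the tip, then level on top to the handle, where a clip hanging on it rests safely. Smooth: a hung clip slides down slopes over 0.2 rad. Origin at the tip's lower edge, x forward, z up
- wedge_grip (a point): middle of the wedge's handle, the place to grip it, 100 mm behind its tip and 13 mm above its underside; axes as wedge. The handle reaches 52 mm behind this point and 44 mm in front of it. Pressed on its tip with some newtons it can turn a little in the fingers
- wedge_tip (a point): middle of the lower edge of the wedge's tip; axes as wedge
- tray: small open steel tray, 120 (x) x 95 (y) mm, rim 13.5 mm high, wall and floor 2.5 mm, 300 g, loose on the bench. Origin at the middle of its underside
- dropper_1: small white dropper bottle, 27 mm across, 85 mm high, standing on the bench; origin at its underside
- timer: bench timer, 66 x 66 x 21 mm, lying on the bench; origin at its underside
- beaker_glass: small clear beaker, 48 mm across, 58 mm high, standing on the bench; origin at its underside
Mind the look-alikes: they are no part of the job. Of the things that look like the tray, the smaller one is meant.

How it is judged (in metres and radians):
On the way, in this order (a step that is already met when the one before it is completed fails the run):
1. the wedge's tip is under the clip's crown, past its middle, while the clip still clasps the spindle (x of wedge_tip in the frame of clip above 0.004 m and y of wedge_tip in the frame of clip between -0.008 and 0.008 m and z of wedge_tip in the frame of clip between 0.006 and 0.018 m and x of clip_mid in the frame of clip_seat between -0.025 and 0.06 m and y of clip_mid in the frame of clip_seat between -0.012 and 0.012 m and z of clip_mid in the frame of clip_seat between -0.02 and 0.0075 m), for 0.05 s.
2. the clip has come up out of its groove and off the spindle (not (x of clip_mid in the frame of clip_seat between -0.025 and 0.06 m and y of clip_mid in the frame of clip_seat between -0.012 and 0.012 m and z of clip_mid in the frame of clip_seat between -0.02 and 0.014 m)), for 0.1 s.
At the end, for the whole second after the job is handed in: the clip lies at rest inside the tray (its middle between the walls and less than 26 mm above the tray's underside, the tray flat), not touching the wedge; the wedge lies at rest on the bench, the middle of its handle less than 20 mm and its tip less than 15 mm above the bench, not touching the tray (x of clip_mid in the frame of tray between -0.057 and 0.057 m and y of clip_mid in the frame of tray between -0.045 and 0.045 m and z of clip_mid in the frame of tray between 0.003 and 0.026 m and linear speed of each of clip, wedge below 0.02 m/s and contact force between clip and wedge below 0.05 N and height (world z) of wedge_grip between 0.004 and 0.02 m and height (world z) of wedge_tip below 0.015 m and contact force between wedge and tray below 0.05 N and angle between tray's own z axis and vertical below 0.1 rad).
It fails at once if the gripper touches the clip (over 0.5 N) while it still sits on the spindle (contact force between any of the fingers, the arm and clip above 0.5 N and x of clip_mid in the frame of clip_seat between -0.025 and 0.06 m and y of clip_mid in the frame of clip_seat between -0.012 and 0.012 m and z of clip_mid in the frame of clip_seat between -0.02 and 0.008 m).
It fails at once if the wedge is driven against the tube carrier's boss with over 15 N (contact force between wedge and hub_c0 above 15 N).
It fails at once if the dropper bottle, the timer or the small beaker is moved more than 30 mm (distance of any of dropper_1, timer, beaker_glass from where it was at the start of the episode above 0.03 m).
It also fails if it takes over 58 s, if anything falls off the work surface, if the arm or the gripper's body presses on something with over 40 N, if the wrist force passes 120 N, or if a joint passes its speed limit or range.

ROBOT

A 6-joint arm with a two-finger parallel gripper is mounted at the origin on a cart in front of the work surface, level with it; the furniture and walls round the work are solid. World frame = base frame: x ahead of the robot, y to its left, z up, the work surface at z = 0. Lengths are in mm, angles in rad, forces in N, time in s.
With the tool pointing down it reaches from about 250 to 775 mm from the base axis. Payload 8.9 kg.
Tool frame: the origin (TCP) lies midway between the tips of the shut fingers; the grasp point (between the pads) lies 19 mm behind it; z points along the fingers, y is the line along which they close (so a half turn about z gives the same grasp; the last joint's range is limited). The gripper opens to 85 mm and grips with 20 to 120 N. Pads are 22 mm wide; open, the fingers measure 114 mm over their backs; the gripper's body (76 mm by 85 mm) begins 54 mm behind the grasp point. The pads swing forward as they close: fully open they stand 13 mm farther back than shut.
Start: joints at [-1.365, 0.291, -0.153, 1.127, 0, 1.431], TCP at [177.456, -494.098, 231.305] pointing down, gripper open.
Joint ranges: [-2.52, 2.52], [-0.91, 1.74], [-1.3, 1.37], [-1.96, 2.02], [-1.52, 1.47], [-3.14, 3.14]. Speed limits (rad/s): [2.22, 2.22, 2.79, 3.14, 3.14, 3.14].

INTERFACE

Orientations are given as a 3x3 rotation matrix whose columns are the frame's x, y, z axes.
In Python, from plant import sensors, camera, ticket gives the robot as it stands.
- The arm moves only by the tool jog_arm, never from a script. Its argument "motion" is a list of rows, each a list of 5 numbers: the opening, from 0 (shut) to 1 (fully open), then the shift along the tool's x, y, z in m, then the turn about the tool's z in rad. A call has 1 to 12 rows; each row shifts and turns the commanded pose from where the row before left it, along the tool's axes as they then stand; what a row does not reach is not made up. A row lasts 1/12 s, in which the tool goes at most 41.7 mm and 7.16 degrees, less where a joint would pass 70% of its speed; a pose out of reach is approached as far as the arm can. A call with a gripper value outside its range is refused whole. The fingers move at their own pace and stop on an object; the grip force is fixed at half the most. Time passes only in rows, so rows that do not move let the fingers close. It gives the time, the measured TCP pose, the force, the opening and the grip force at its end, in the units of the state.
- sensors.state(): the state, without advancing time (a new reading comes with each control period).
- camera(name): name is "scene" or "top" or "wrist"; returns a dict with "image" (480x640x3 uint8, red, green, blue), "mtx" (3x3 intrinsics, pixels), "R" (3x3) and "t" (3): a world point X has camera coordinates R X + t. Camera axes: x right, y down, z forward; pixel columns grow to the right and rows downward; lengths in mm; the calibration is good to about 2 mm. The wrist camera is an equidistant fisheye: a pixel r from the principal point sees the ray r / f radians off the axis. A picture is of the moment at which its call begins. There is no depth.
- ticket.job_done(): hands the job in; it is judged then, once.
The state is a dict: "time_s": time; "qpos": joint angles; "qd": joint speeds; "joint_efforts": joint torques, N m; "tcp_pos": TCP position; "tcp_rot": TCP orientation; "contact_force": force on the tool from outside, world axes, zero at the start; "moment": the same for the moment, N m; "finger_gap": finger opening in mm; "finger_force": force on a finger pad.
Only numpy, scipy, OpenCV 4.12 (cv2) and the standard library are available. Lean on these libraries where they do the work, as an engineer would, in place of code of your own. Each camera call takes 0.05 s, during which the arm holds its last target. There are 200 camera calls.

## Working session

There is one attempt and no reset: what is moved stays moved. The work goes in short steps, Python scripts to look and compute and a tool call to move; the robot and the scene stay as the last step left them, time stands still between calls to the robot, and variables do not carry over. Pictures are saved under pics/ and viewed, at most 10 in all, crops included, and the job is handed in when it is done.

Besides the shell and the picture viewer there is one more tool, called after "Emit:" as name(argument=value, ...), one argument or row to a line, values as JSON. jog_arm: Moves the arm, as the interface text tells. Its arguments: {"type":"object","properties":{"motion":{"type":"array"}},"required":["motion"]}

```bash
mkdir -p pics; cat > h.py <<'E'
import numpy as np, cv2
from plant import sensors, camera, ticket
def snap(n,f):
    c=camera(n); cv2.imwrite('pics/'+f,c['image'][:,:,::-1]); np.savez('pics/'+f[:-4]+'.npz',**{k:c[k] for k in('image','mtx','R','t')}); return c
def ld(f): return dict(np.load('pics/'+f+'.npz'))
def ray(c,u,v,fish=False):
    K=c['mtx']; x=(u-K[0,2])/K[0,0]; y=(v-K[1,2])/K[1,1]
    if fish:
        r=np.hypot(x,y); d=np.array([np.sin(r)*x/r,np.sin(r)*y/r,np.cos(r)])
    else: d=np.array([x,y,1.])
    R=c['R']; d=R.T@d; return -R.T@c['t'], d/np.linalg.norm(d)
def onz(c,u,v,z,fish=False):
    o,d=ray(c,u,v,fish); return o+d*(z-o[2])/d[2]
def tri(rs):
    A=0;b=0
    for o,d in rs:
        P=np.eye(3)-np.outer(d,d); A=A+P; b=b+P@o
    return np.linalg.solve(A,b)
def proj(c,X):
    p=c['R']@np.array(X,float)+c['t']; p=c['mtx']@p; return p[:2]/p[2]
E
python3 - <<'E'
from h import *
s=snap('scene','s0.png');t=snap('top','t0.png')
for c in(s,t): print(c['mtx'],c['R'],c['t'],-c['R'].T@c['t'])
print(sensors.state())
E
```

```text
[[622.04856063   0.         320.80055232]
 [  0.         622.04856063 246.29399913]
 [  0.           0.           1.        ]] [[-0.87948053 -0.47541796 -0.02217573]
 [-0.19647688  0.40511386 -0.89290514]
 [ 0.43348684 -0.78093567 -0.44969839]] [ 372.85815567  270.30807358 1099.94070676] [-95.77904457 926.74084723 744.26943641]
[[579.5023836    0.         313.60447397]
 [  0.         579.5023836  237.87749691]
 [  0.           0.           1.        ]] [[ 0.01265988 -0.99985355  0.01151521]
 [-0.99618095 -0.01360667 -0.08624601]
 [ 0.08639006 -0.01037937 -0.99620732]] [-187.39059747  517.89588049 1324.48323202] [ 403.86816917 -166.56901822 1366.28418532]
{'time_s': 0.1, 'qpos': array([-1.36531423e+00,  2.91186189e-01, -1.54060637e-01,  1.12669683e+00,
        4.74759333e-05,  1.43151517e+00]), 'qd': array([ 5.87683757e-04, -4.69347301e-04,  2.96393157e-03,  3.95873715e-04,
       -3.61157686e-05,  9.65014504e-04]), 'joint_efforts': array([ 1.61624539e-03, -5.37974739e+01,  3.31920755e+01,  9.27581830e-03,
       -1.83244979e-04, -2.04940346e-05]), 'tcp_pos': array([ 177.3828102 , -493.70812245,  230.80569445]), 'tcp_rot': array([[ 9.41155521e-01,  3.37973742e-01, -1.87622105e-04],
       [ 3.37973731e-01, -9.41154862e-01,  1.13287572e-03],
       [ 2.06300789e-04, -1.12962358e-03, -9.99999341e-01]]), 'contact_force': array([ 0.92879279,  0.17254812, -0.25896657]), 'moment': array([-0.00538501, -0.00888841,  0.04818103]), 'finger_force': 0.0, 'finger_gap': 85.59435260704242}
```

View pics/s0.png

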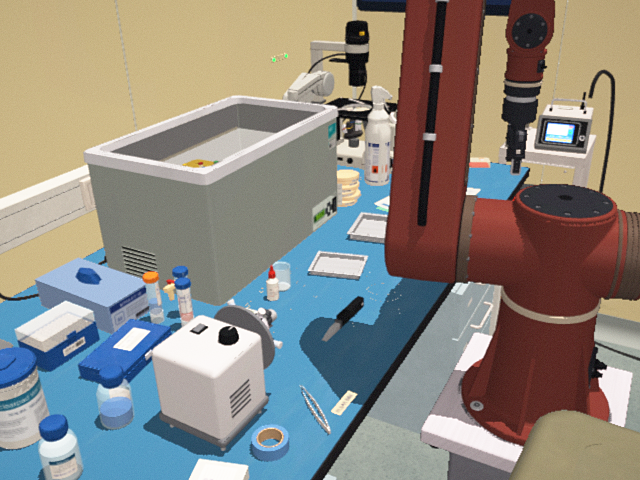

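View pics/t0.png

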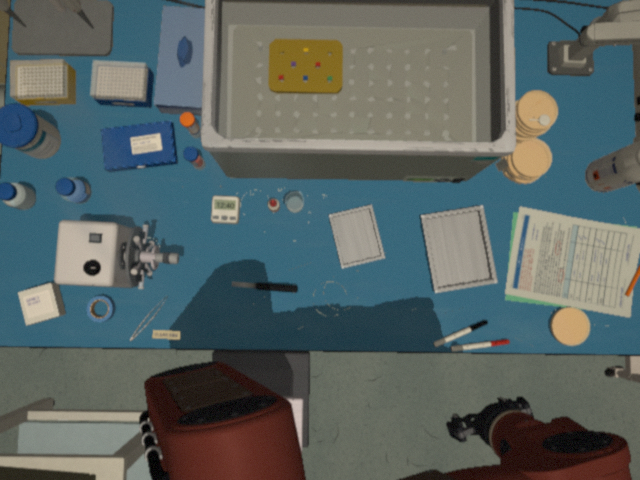

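The scene view shows the rotator at about (210,380), its spindle end at about (280,343), and the wedge at (345,318). In the top view the spindle runs from (135,258) to (178,258), the wedge from (233,285) to (297,288), and the small tray is at (357,237). I'll enlarge these areas.

```bash
python3 - <<'E'
from h import *
s=ld('s0')['image'];t=ld('t0')['image']
def cr(i,x,y,w,h,k): return cv2.resize(i[y:y+h,x:x+w],None,fx=k,fy=k,interpolation=cv2.INTER_CUBIC)
a=cr(t,120,215,100,75,4); b=cr(t,220,250,100,75,4)
c=cr(s,210,290,100,75,4); d=cr(s,300,280,100,75,4)
cv2.imwrite('pics/c0.png',np.vstack([np.hstack([a,b]),np.hstack([c,d])])[:,:,::-1])
E
```

```text
(no output)
```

View pics/c0.png

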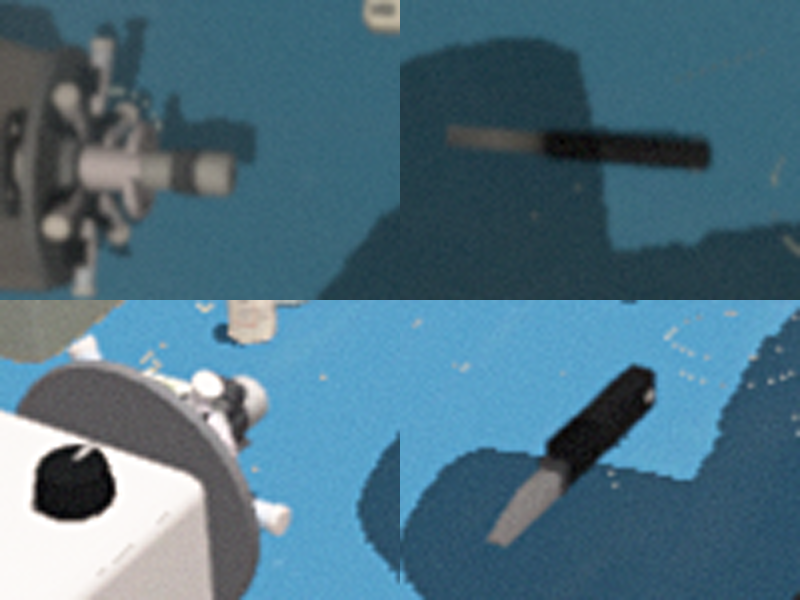

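```bash
python3 - <<'E'
from h import *
s=ld('s0');t=ld('t0')
print('tip',onz(t,231.5,283.8,1),'back',onz(t,297.5,288.8,20),'front',onz(t,256.5,285.8,24))
print('scene tip',onz(s,300+97/4,280+241/4,1), 'back top', onz(s,300+645/4-100,280+72/4,26))
print('end tri',tri([ray(t,178.5,258.5),ray(s,273.3,314.3)]))
for z in(100,112,120): print(z,'end',onz(t,179,258.6,z),'clip',onz(t,166,258,z),'sleeve',onz(t,145,256.5,z))
for n,p in dict(tray=[(330.5,213.5),(372,206),(384,259.5),(342,267.5)]).items():
  print(n,np.round([onz(t,*q,13.5) for q in p],0),np.mean([onz(t,*q,13.5) for q in p],0))
for n,p,z in(('drop',(273,204),85),('beaker',(294,201),58),('timer',(225,209),21)): print(n,onz(t,*p,z))
E
```

```text
tip [411.552007    10.36767412   1.        ] back [ 401.85836634 -144.83353957   20.        ] front [407.55959471 -50.28170759  24.        ]
scene tip [411.35442834   8.43142662   1.        ] back top [ 396.36403819 -137.17663382   26.        ]
end tri [463.13302858 111.7343779  109.07050297]
100 end [464.31178328 113.20586106 100.        ] clip [465.24601479 141.51840388 100.        ] sleeve [467.91213061 187.27750783 100.        ]
112 end [463.7389866  110.55456162 112.        ] clip [464.66436483 138.59879934 112.        ] sleeve [467.30521508 183.92426504 112.        ]
120 end [463.35712216 108.78702866 120.        ] clip [464.27659818 136.65239631 120.        ] sleeve [466.90060473 181.68876985 120.        ]
tray [[ 579. -220.   14.]
 [ 598. -317.   14.]
 [ 473. -346.   14.]
 [ 453. -248.   14.]] [ 525.77935352 -282.70526194   13.5       ]
drop [589.52960754 -88.45804436  85.        ]
beaker [ 601.02024106 -134.47745576   58.        ]
timer [585.41404393  27.26737127  21.        ]
```

Emit:
jog_arm(
  motion=[
    [1,0.0292,-0.0253,0.0076,0],
    [1,0.0292,-0.0253,0.0076,0],
    [1,0.0292,-0.0253,0.0076,0],
    [1,0.0292,-0.0253,0.0076,0],
    [1,0.0292,-0.0253,0.0076,0],
    [1,0.0292,-0.0253,0.0076,0],
    [1,0.0292,-0.0253,0.0076,0],
    [1,0.0292,-0.0253,0.0076,0],
    [1,0.0292,-0.0253,0.0076,0],
    [1,0.0292,-0.0253,0.0076,0],
    [1,0.0292,-0.0253,0.0076,0],
    [1,0.0292,-0.0253,0.0076,0],
  ],
)

```text
time_s: 1.1
tcp_pos: [405.0, -88.0, 139.7]
tcp_rot: [[0.941, 0.338, 0.0], [0.338, -0.941, -0.0], [0.0, 0.0, -1.0]]
contact_force: [0.6, -0.5, -0.5]
finger_gap: 85.1
finger_force: 0.0
```

Emit:
jog_arm(
  motion=[
    [1,0,0,0,-0.1164],
    [1,0,0,0,-0.1164],
    [1,0,0,0,-0.1164],
    [1,0,0,0,-0.1164],
    [1,0,0,0,-0.1164],
    [1,0,0,0,-0.1164],
    [1,0,0,0,-0.1164],
    [1,0,0,0,-0.1164],
    [1,0,0,0,-0.1164],
    [1,0,0,0,-0.1164],
    [1,0,0,0,0],
    [1,0,0,0,0],
  ],
)

```text
time_s: 2.1
tcp_pos: [404.4, -89.9, 140.0]
tcp_rot: [[0.066, 0.998, -0.0], [0.998, -0.066, 0.0], [0.0, -0.0, -1.0]]
contact_force: [0.1, 0.1, -0.4]
finger_gap: 85.1
finger_force: 0.0
```

```bash
python3 - <<'E'
from h import *
c=snap('wrist','w1.png'); s=sensors.state(); print(c['mtx'],-c['R'].T@c['t'],s['tcp_pos'],s['tcp_rot'],s['qpos'],s['time_s'])
E
```

```text
[[371.64829954   0.         322.35654908]
 [  0.         371.64829954 236.98773082]
 [  0.           0.           1.        ]] [409.29668618 -18.96281288 281.6889219 ] [404.47800735 -89.88814601 139.99869651] [[ 6.60675351e-02  9.97815115e-01 -2.78187794e-04]
 [ 9.97815150e-01 -6.60675083e-02  1.04549400e-04]
 [ 8.59417969e-05 -2.84487316e-04 -9.99999956e-01]] [-3.95530841e-01  1.65523110e-01 -5.79317837e-01  8.26252372e-01
 -1.07078614e-05  1.24138117e+00] 2.15
```

View pics/w1.png

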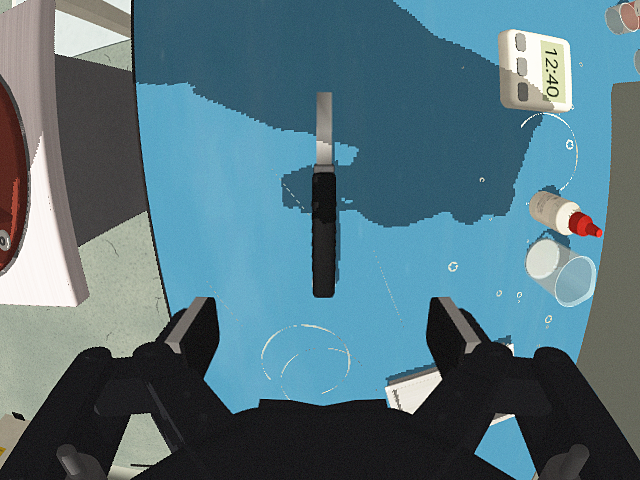

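The wrist view shows the wedge upright in the picture: tip at (324,92), handle front at (324,168) and handle back at (323,297). The timer, dropper and beaker are off to the right.

```bash
python3 - <<'E'
from h import *
c=ld('w1')
print('tip',onz(c,324.3,92.5,1,1),'front',onz(c,324.3,168,26,1),'back',onz(c,323.5,296,13,1),'backtop',onz(c,323.5,290,26,1))
E
```

```text
tip [412.38318746   9.50863563   1.        ] front [408.74713187 -45.04134857  26.        ] back [ 401.6602832  -147.19954772   13.        ] backtop [ 402.35098626 -135.97222063   26.        ]
```

Emit:
jog_arm(
  motion=[
    [1,0,0.001,0.034,0],
    [1,0,0,0.034,0],
    [1,0,0,0.034,0],
    [1,0,0,0.025,0],
    [1,0,0,0.0105,0],
    [1,0,0,0,0],
    [0,0,0,0,0],
    [0,0,0,0,0],
    [0,0,0,0,0],
    [0,0,0,0,0],
    [0,0,0,0,0],
    [0,0,0,0,0],
  ],
)

```text
time_s: 3.15
tcp_pos: [406.1, -90.2, 3.3]
tcp_rot: [[0.062, 0.998, 0.001], [0.998, -0.062, -0.001], [-0.0, 0.001, -1.0]]
contact_force: [-2.5, 0.5, 12.5]
finger_gap: 15.8
finger_force: 58.4
```

Emit:
jog_arm(
  motion=[
    [0,0,0,-0.02,0],
    [0,0,0,-0.035,0],
    [0,0,0,-0.035,0],
    [0,0.01,0.007,-0.03,0],
    [0,0.02,0.014,-0.02,0],
    [0,0.02,0.014,-0.01,0],
    [0,0.013,0.01,0,0],
    [0,0,0,0,0],
    [0,0,0,0,0],
  ],
)

```text
time_s: 3.9
tcp_pos: [454.4, -29.4, 152.6]
tcp_rot: [[0.06, 0.998, -0.0], [0.998, -0.06, -0.0], [-0.0, -0.0, -1.0]]
contact_force: [-0.8, -0.3, -2.3]
finger_gap: 15.8
finger_force: 59.2
```

```bash
python3 - <<'E'
from h import *
c=snap('wrist','w2.png'); s=snap('scene','s2.png'); t=snap('top','t2.png')
def cr(i,x,y,w,h,k): return cv2.resize(i[y:y+h,x:x+w],None,fx=k,fy=k,interpolation=cv2.INTER_CUBIC)
a=cr(c['image'],222,10,200,150,4)
cv2.imwrite('pics/c2.png',a[:,:,::-1])
b=np.vstack([cr(s['image'],230,270,160,60,5),cr(t['image'],130,220,160,60,5)])
cv2.imwrite('pics/c2b.png',b[:,:,::-1])
st=sensors.state(); print(st['tcp_pos'],st['tcp_rot'],st['contact_force'],-c['R'].T@c['t'])
E
```

```text
[453.51527175 -30.27407794 152.21061214] [[ 6.25574206e-02  9.98040567e-01 -1.26294951e-03]
 [ 9.98041366e-01 -6.25573865e-02  6.65569626e-05]
 [-1.25802722e-05 -1.26463949e-03 -9.99999200e-01]] [ 0.65319187  0.89072146 -0.62792343] [458.83556529  41.52826615 294.33606565]
```

View pics/c2.png

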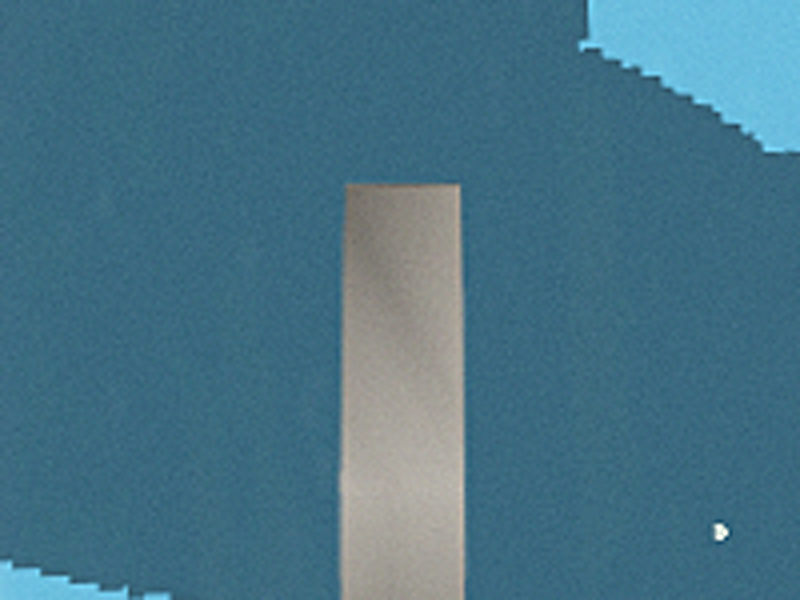

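View pics/c2b.png

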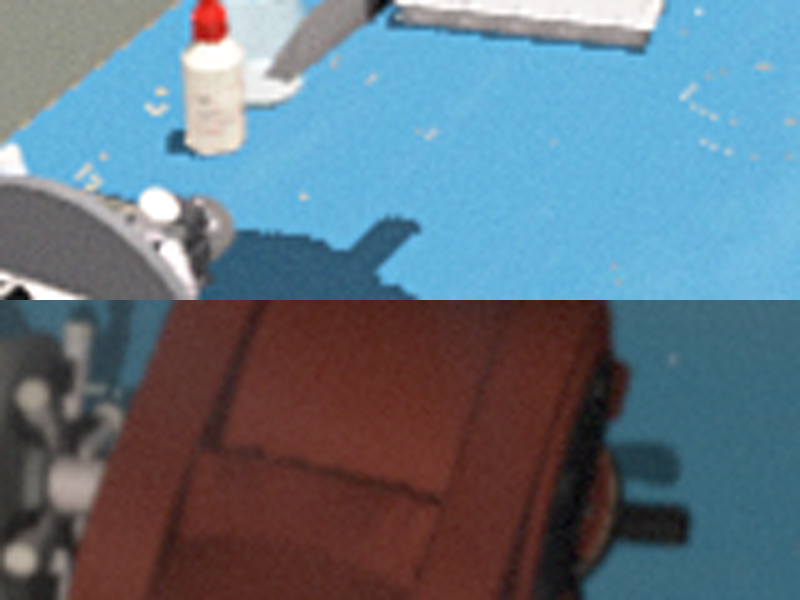

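The wrist crop shows only the blade, with its tip at about (322.8,56). The spindle is still out of view ahead, and the arm hides it from the top camera. I'll take two wrist views from either side, further forward, for stereo.

Emit:
jog_arm(
  motion=[
    [0,0.02,-0.01,0,0],
    [0,0.02,-0.01,0,0],
    [0,0.015,-0.01,0,0],
    [0,0,0,0,0],
    [0,0,0,0,0],
  ],
)

```text
time_s: 4.47
tcp_pos: [427.1, 26.8, 152.4]
tcp_rot: [[0.061, 0.998, -0.001], [0.998, -0.061, -0.0], [-0.0, -0.001, -1.0]]
contact_force: [0.2, 0.3, -1.2]
finger_gap: 15.7
finger_force: 59.2
```

```bash
python3 - <<'E'
from h import *
c=snap('wrist','w3.png')
E
```

Emit:
jog_arm(
  motion=[
    [0,0,0.02,0,0],
    [0,0,0.025,0,0],
    [0,0,0.02,0,0],
    [0,0,0,0,0],
    [0,0,0,0,0],
  ],
)

```text
time_s: 4.93
tcp_pos: [493.3, 21.8, 152.2]
tcp_rot: [[0.063, 0.998, -0.001], [0.998, -0.063, -0.0], [-0.0, -0.001, -1.0]]
contact_force: [-0.9, -0.4, -1.3]
finger_gap: 15.7
finger_force: 59.3
```

```bash
python3 - <<'E'
from h import *
c=snap('wrist','w4.png'); a=ld('w3')
def cr(i,x,y,w,h,k): return cv2.resize(i[y:y+h,x:x+w],None,fx=k,fy=k,interpolation=cv2.INTER_CUBIC)
b=np.vstack([cr(a['image'],260,0,200,75,4),cr(c['image'],180,0,200,75,4)])
cv2.imwrite('pics/c4.png',b[:,:,::-1])
st=sensors.state(); print(st['tcp_pos'],st['tcp_rot'],st['contact_force'],st['time_s'])
E
```

```text
[492.33496423  22.04148467 152.1023959 ] [[ 6.30381780e-02  9.98010171e-01 -1.37369941e-03]
 [ 9.98011107e-01 -6.30383012e-02 -4.65557816e-05]
 [-1.33058821e-04 -1.36803248e-03 -9.99999055e-01]] [-0.2344319   0.55448383 -0.40879481] 4.9833
```

View pics/c4.png

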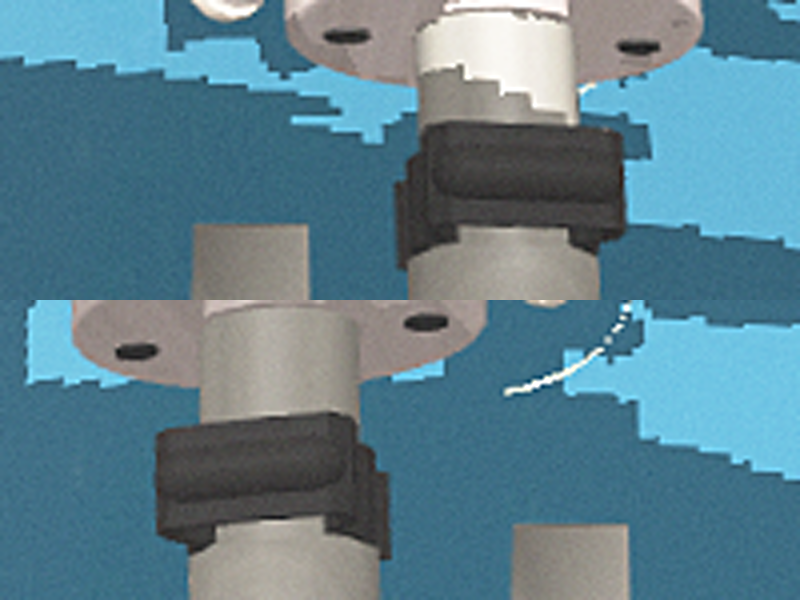

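The crops show the clip's crown with its front opening: in the first view between crop x 460 and 568 at row 228, in the second between 216 and 325 at row 218. The groove, collar edges and blade tip are also visible, so I'll compute the axis and tip.

```bash
python3 - <<'E'
from h import *
from scipy.optimize import least_squares
a=ld('w3');b=ld('w4')
A=lambda x,y:(a,260+x/4,y/4); B=lambda x,y:(b,180+x/4,(y-300)/4)
r=lambda p:ray(*p,True)
for n,p,q in(('notchL',A(460,228),B(216,520)),('notchR',A(568,228),B(325,516)),('backL',A(433,124),B(157,432)),('backR',A(620,130),B(352,413)),('frontR',A(625,235),B(355,525))):
    print(n,np.round(tri([r(p),r(q)]),1))
rs=[r(p) for p in(A(499,110),A(503,280),B(280,400),B(284,580))]
def f(v):
    o=[]
    for C,d in rs:
        P=C+d*(v[2]-C[2])/d[2]; o.append(P[0]-v[0]-v[1]*(P[1]-134))
    return o
s=least_squares(f,[464,0.05,109]); print('axis x@134,k,z',s.x,s.fun)
for C,d in rs: print(C+d*(s.x[2]-C[2])/d[2])
print('tip',onz(*A(250,225),150,True),onz(*B(570.5,524),150,True))
print('groove/flange',onz(*A(507,12),s.x[2]+10,True),onz(*B(280,306),s.x[2]+10,True))
for n in(a,b): print(-n['R'].T@n['t'])
E
```

```text
notchL [458.5 132.5 117.5]
notchR [471.5 132.  116.9]
backL [454.6 142.2 128.4]
backR [476.6 142.3 125.6]
frontR [476.2 129.1 125.5]
axis x@134,k,z [4.64973247e+02 3.86880973e-02 1.09062047e+02] [ 0.09151396 -0.0919895  -0.08579916  0.0862747 ]
[465.65353947 149.21860747 109.06204731]
[464.60269367 126.79976544 109.06204731]
[465.50480358 149.95726399 109.06204731]
[464.75192518 126.04933566 109.06204731]
tip [433.41833555 126.72792409 150.        ] [499.86292851 121.73203568 150.        ]
groove/flange [465.79807403 159.27669763 119.06204731] [467.7791231  159.26248154 119.06204731]
[431.72903462  97.73396123 294.16863213]
[498.06581171  92.70799606 293.84371719]
```

Emit:
jog_arm(
  motion=[
    [0,-0.001,-0.016,0,-0.0245],
    [0,-0.0014,-0.0161,0,0],
    [0,0,0,0.01,0],
    [0,0,0,0.01,0],
    [0,0,0,0,0],
    [0,0,0,0,0],
  ],
)

```text
time_s: 5.48
tcp_pos: [459.5, 21.8, 132.5]
tcp_rot: [[0.038, 0.999, -0.001], [0.999, -0.038, 0.0], [0.0, -0.001, -1.0]]
contact_force: [0.3, -0.3, -1.2]
finger_gap: 16.0
finger_force: 59.2
```

```bash
python3 - <<'E'
from h import *
c=snap('wrist','w5.png'); s=snap('scene','s5.png')
def cr(i,x,y,w,h,k): return cv2.resize(i[y:y+h,x:x+w],None,fx=k,fy=k,interpolation=cv2.INTER_CUBIC)
b=np.vstack([cr(c['image'],272,0,100,50,8),cr(s['image'],240,275,80,20,8)])
cv2.imwrite('pics/c5.png',b[:,:,::-1]) if b.shape[1]==800 else cv2.imwrite('pics/c5.png',np.vstack([cr(c['image'],272,0,100,40,8),cr(s['image'],230,280,100,35,8)])[:,:,::-1])
st=sensors.state(); print(st['tcp_pos'],st['tcp_rot'],st['contact_force'],st['time_s'])
E
```

```text
Traceback (most recent call last):
ValueError: all the input array dimensions except for the concatenation axis must match exactly, but along dimension 1, the array at index 0 has size 800 and the array at index 1 has size 640
```

```bash
python3 - <<'E'
from h import *
c=ld('w5'); s=ld('s5')
def cr(i,x,y,w,h,k): return cv2.resize(i[y:y+h,x:x+w],None,fx=k,fy=k,interpolation=cv2.INTER_CUBIC)
cv2.imwrite('pics/c5.png',np.vstack([cr(c['image'],272,0,100,35,8),cr(c['image'],272,35,100,25,8)*0+cr(s['image'],230,292,100,25,8)])[:,:,::-1])
st=sensors.state(); print(st['tcp_pos'],st['contact_force'],st['time_s'])
E
```

```text
[460.54784069  21.86217147 133.07540091] [-0.61139639  0.46274287 -1.2552543 ] 5.5833
```

View pics/c5.png

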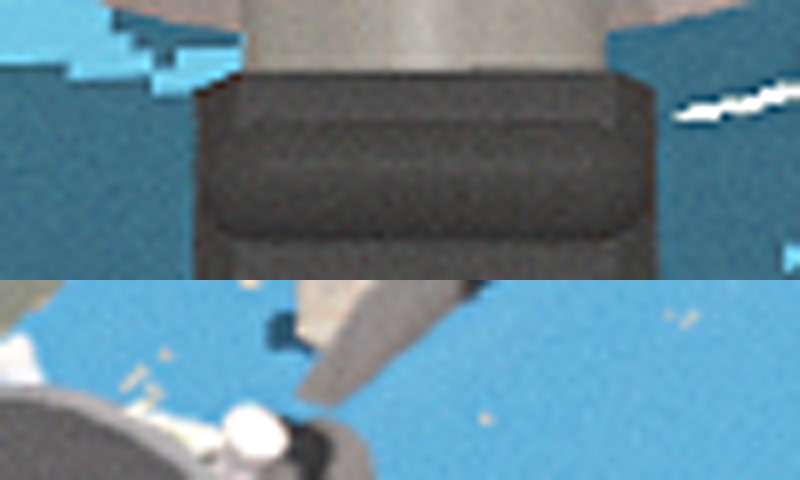

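The clip crown is centred at x≈325.4 and the groove at about 325.3. I'll read the blade and collar edges numerically instead of using another view.

```bash
python3 - <<'E'
from h import *
c=ld('w5'); im=c['image'].astype(float)
for r in range(28,84,4):
    row=im[r:r+2,270:380].mean(0); g=np.abs(np.diff(row,axis=0)).sum(1)
    i=np.where(g>35)[0]; print(r,[(int(k)+270.5+.5,int(g[k])) for k in i])
print(im[40:66,325].astype(int).tolist())
E
```

```text
28 [(296.0, 115), (354.0, 86), (355.0, 35), (376.0, 209), (377.0, 36)]
32 [(296.0, 107), (297.0, 48), (354.0, 75), (355.0, 54), (370.0, 245), (371.0, 55), (372.0, 73), (373.0, 133)]
36 [(296.0, 117), (354.0, 75), (355.0, 63), (378.0, 63), (379.0, 188)]
40 [(297.0, 103), (298.0, 60), (302.0, 37), (309.0, 148), (310.0, 128), (341.0, 250), (342.0, 67), (343.0, 38), (352.0, 46), (353.0, 54), (354.0, 65)]
44 [(297.0, 38), (298.0, 102), (304.0, 81), (305.0, 68), (306.0, 78), (307.0, 70), (343.0, 65), (345.0, 83), (346.0, 100), (347.0, 61), (349.0, 35), (352.0, 152)]
48 [(298.0, 45), (299.0, 42), (300.0, 59), (351.0, 115), (352.0, 83)]
52 [(297.0, 54), (298.0, 53), (351.0, 36), (352.0, 48), (353.0, 52)]
56 [(297.0, 45), (298.0, 54), (308.0, 50), (309.0, 70), (337.0, 37), (352.0, 64), (353.0, 46)]
60 [(297.0, 57), (298.0, 46), (299.0, 37), (308.0, 60), (309.0, 54), (352.0, 47), (353.0, 63)]
64 [(297.0, 48), (298.0, 58), (308.0, 55), (353.0, 69)]
68 [(297.0, 44), (298.0, 68), (308.0, 51), (353.0, 90)]
72 [(297.0, 49), (298.0, 66), (308.0, 54), (353.0, 104)]
76 [(297.0, 37), (298.0, 84), (352.0, 44), (353.0, 92)]
80 [(298.0, 75), (337.0, 50), (338.0, 85), (352.0, 47), (353.0, 47)]
[[188, 181, 175], [186, 184, 173], [188, 186, 176], [185, 179, 171], [183, 176, 168], [187, 183, 173], [188, 187, 176], [194, 189, 179], [188, 182, 172], [189, 184, 174], [186, 180, 170], [179, 175, 169], [187, 183, 169], [185, 179, 170], [184, 177, 172], [183, 180, 169], [120, 113, 110], [151, 145, 136], [148, 143, 135], [151, 144, 136], [146, 141, 131], [149, 145, 134], [148, 142, 135], [153, 145, 138], [145, 140, 132], [150, 145, 135]]
```

Emit:
jog_arm(
  motion=[
    [0,0,0.001,0.003,0],
    [0,0,0,0.003,0],
    [0,0,0,0.001,0],
    [0,0,0,0,0],
    [0,0,0,0,0],
  ],
)

```text
time_s: 6.0
tcp_pos: [461.6, 22.0, 125.6]
tcp_rot: [[0.037, 0.999, -0.0], [0.999, -0.037, 0.0], [0.0, -0.0, -1.0]]
contact_force: [-0.0, -0.5, -0.9]
finger_gap: 15.5
finger_force: 59.4
```

Emit:
jog_arm(
  motion=[
    [0,0,0,0.0007,0],
    [0,0,0,0,0],
    [0,0,0,0,0],
  ],
)

```text
time_s: 6.25
tcp_pos: [461.8, 22.0, 125.1]
tcp_rot: [[0.037, 0.999, 0.0], [0.999, -0.037, 0.0], [0.0, 0.0, -1.0]]
contact_force: [0.2, -0.9, 2.1]
finger_gap: 16.0
finger_force: 59.6
```

Emit:
jog_arm(
  motion=[
    [0,0,0,0.0007,0],
    [0,0,0,0,0],
    [0,0,0,0,0],
  ],
)

```text
time_s: 6.5
tcp_pos: [461.9, 22.0, 124.5]
tcp_rot: [[0.037, 0.999, 0.001], [0.999, -0.037, 0.0], [0.0, 0.001, -1.0]]
contact_force: [0.0, -1.1, 5.2]
finger_gap: 15.2
finger_force: 60.1
```

Emit:
jog_arm(
  motion=[
    [0,0,0,-0.0005,0],
    [0,0.0025,0,0,0],
    [0,0.0025,0,0,0],
    [0,0.0025,0,0,0],
    [0,0.0025,0,0,0],
    [0,0,0,0,0],
  ],
)

```text
time_s: 7.0
tcp_pos: [462.2, 32.7, 124.8]
tcp_rot: [[0.037, 0.999, 0.0], [0.999, -0.037, 0.001], [0.001, 0.0, -1.0]]
contact_force: [0.6, 1.3, 4.3]
finger_gap: 15.7
finger_force: 59.9
```

Emit:
jog_arm(
  motion=[
    [0,0.0025,0,0,0],
    [0,0.0025,0,0,0],
    [0,0.0025,0,0,0],
    [0,0,0,0,0],
  ],
)

```text
time_s: 7.33
tcp_pos: [462.5, 39.9, 124.9]
tcp_rot: [[0.037, 0.999, 0.0], [0.999, -0.037, 0.0], [0.0, 0.0, -1.0]]
contact_force: [0.0, 1.3, 4.5]
finger_gap: 15.6
finger_force: 60.1
```

Emit:
jog_arm(
  motion=[
    [0,0.002,0,0,0],
    [0,0.002,0,0,0],
    [0,0.002,0,0,0],
    [0,0,0,0,0],
  ],
)

```text
time_s: 7.67
tcp_pos: [462.9, 45.0, 125.0]
tcp_rot: [[0.038, 0.999, 0.001], [0.999, -0.038, -0.002], [-0.002, 0.001, -1.0]]
contact_force: [0.3, -4.4, 6.7]
finger_gap: 15.6
finger_force: 60.3
```

Emit:
jog_arm(
  motion=[
    [0,0.002,0,0,0],
    [0,0.002,0,0,0],
    [0,0.002,0,0,0],
    [0,0,0,0,0],
  ],
)

```text
time_s: 8.0
tcp_pos: [463.1, 51.0, 125.1]
tcp_rot: [[0.038, 0.999, 0.001], [0.999, -0.038, -0.002], [-0.001, 0.001, -1.0]]
contact_force: [-0.7, -2.9, 7.9]
finger_gap: 15.9
finger_force: 60.4
```

Emit:
jog_arm(
  motion=[
    [0,0.0015,0,-0.0003,0],
    [0,0.002,0,0,0],
    [0,0.002,0,0,0],
    [0,0.002,0,0,0],
    [0,0,0,0,0],
  ],
)

```text
time_s: 8.42
tcp_pos: [463.4, 58.5, 125.3]
tcp_rot: [[0.038, 0.999, 0.001], [0.999, -0.038, -0.002], [-0.002, 0.001, -1.0]]
contact_force: [0.3, -3.1, 6.6]
finger_gap: 15.9
finger_force: 60.3
```

Emit:
jog_arm(
  motion=[
    [0,0.002,0,0,0],
    [0,0.002,0,0,0],
    [0,0.002,0,0,0],
    [0,0,0,0,0],
  ],
)

```text
time_s: 8.75
tcp_pos: [463.9, 62.9, 125.6]
tcp_rot: [[0.039, 0.999, 0.001], [0.999, -0.039, -0.005], [-0.005, 0.002, -1.0]]
contact_force: [0.4, -11.5, 8.5]
finger_gap: 15.7
finger_force: 60.6
```

Emit:
jog_arm(
  motion=[
    [0,0.002,0,0,0],
    [0,0.002,0,0,0],
    [0,0.001,0,0,0],
    [0,0,0,0,0],
  ],
)

```text
time_s: 9.08
tcp_pos: [463.9, 66.9, 125.5]
tcp_rot: [[0.039, 0.999, 0.001], [0.999, -0.039, -0.007], [-0.007, 0.001, -1.0]]
contact_force: [-1.6, -17.7, 10.3]
finger_gap: 16.0
finger_force: 60.8
```

Emit:
jog_arm(
  motion=[
    [0,0.002,0,-0.0003,0],
    [0,0.002,0,0,0],
    [0,0.002,0,0,0],
    [0,0,0,0,0],
  ],
)

```text
time_s: 9.42
tcp_pos: [463.6, 73.8, 125.5]
tcp_rot: [[0.039, 0.999, -0.0], [0.999, -0.039, -0.005], [-0.005, 0.0, -1.0]]
contact_force: [-0.9, -8.9, 7.6]
finger_gap: 15.7
finger_force: 60.3
```

Emit:
jog_arm(
  motion=[
    [0,0.002,0,0,0],
    [0,0.002,0,0,0],
    [0,0.002,0,0,0],
    [0,0,0,0,0],
  ],
)

```text
time_s: 9.75
tcp_pos: [463.9, 81.8, 125.4]
tcp_rot: [[0.038, 0.999, 0.0], [0.999, -0.038, -0.001], [-0.001, 0.0, -1.0]]
contact_force: [-0.8, -1.9, 6.9]
finger_gap: 16.1
finger_force: 60.2
```

```bash
python3 - <<'E'
from h import *
c=snap('wrist','w6.png'); s=snap('scene','s6.png')
def cr(i,x,y,w,h,k): return cv2.resize(i[y:y+h,x:x+w],None,fx=k,fy=k,interpolation=cv2.INTER_CUBIC)
cv2.imwrite('pics/c6.png',np.hstack([cr(c['image'],242,0,160,200,2.5),cr(s['image'],230,270,80,100,5)])[:,:,::-1])
E
```

```text
(no output)
```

View pics/c6.png

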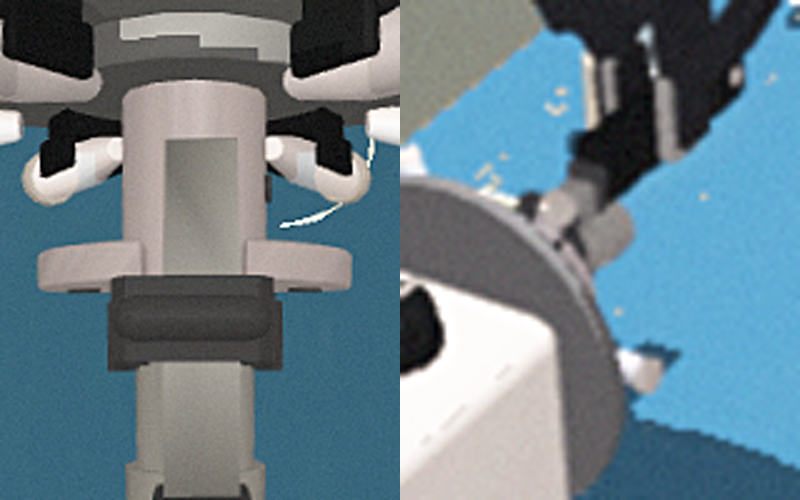

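The clip sits astride the blade at the flange (crop rows 278–370), with the tip about 9 mm short of the boss. The force has fallen off, so it has probably sprung out. I'll push 2 mm more and lift gently.

Emit:
jog_arm(
  motion=[
    [0,0.001,0,0,0],
    [0,0.001,0,0,0],
    [0,0,0,0,0],
  ],
)

```text
time_s: 10.1
tcp_pos: [464.1, 83.8, 125.4]
tcp_rot: [[0.038, 0.999, 0.0], [0.999, -0.038, -0.001], [-0.001, 0.0, -1.0]]
contact_force: [-0.4, -0.9, 5.1]
finger_gap: 15.7
finger_force: 60.2
```

Emit:
jog_arm(
  motion=[
    [0,0,0,-0.002,0],
    [0,0,0,-0.002,0],
    [0,0,0,-0.002,0],
    [0,0,0,0,0],
  ],
)

```text
time_s: 10.43
tcp_pos: [463.8, 84.0, 131.5]
tcp_rot: [[0.037, 0.999, -0.0], [0.999, -0.037, -0.0], [-0.0, -0.0, -1.0]]
contact_force: [-0.3, 0.8, -1.2]
finger_gap: 15.9
finger_force: 59.2
```

Emit:
jog_arm(
  motion=[
    [0,0,0,-0.002,0],
    [0,0.002,0,-0.002,0],
    [0,0.002,0,0,0],
    [0,0.001,0,0,0],
    [0,0,0,0,0],
  ],
)

```text
time_s: 10.85
tcp_pos: [464.1, 89.2, 135.3]
tcp_rot: [[0.037, 0.999, -0.0], [0.999, -0.037, 0.0], [0.0, -0.0, -1.0]]
contact_force: [0.0, 1.4, -0.6]
finger_gap: 15.5
finger_force: 59.2
```

```bash
python3 - <<'E'
from h import *
c=snap('wrist','w7.png'); im=c['image'].astype(int); p=ld('w6')['image'].astype(int)
# brightness column profile along the blade centre
for n,i in(('before',p),('now',im)):
    g=i[:,322:327].mean((1,2)); e=np.abs(np.diff(g)); print(n,[(int(k),int(g[k]),int(g[k+1])) for k in np.where(e[:220]>12)[0]])
    for r in(115,125,135,142): 
        d=np.abs(np.diff(i[r:r+2,270:380].mean(0),axis=0)).sum(1); print(r,[int(k)+271 for k in np.where(d>40)[0]])
E
```

```text
before [(3, 79, 64), (4, 64, 182), (17, 187, 169), (18, 169, 90), (22, 91, 71), (30, 67, 51), (31, 51, 190), (54, 194, 140), (55, 140, 123), (109, 153, 59), (117, 72, 58), (136, 56, 69), (143, 64, 96), (144, 96, 155), (197, 111, 92), (198, 92, 41), (214, 65, 43), (215, 43, 19)]
115 [282, 283, 286, 287, 292, 351, 352, 357, 358, 370, 371]
125 [285, 355]
135 [285, 355]
142 [285, 355]
now [(27, 81, 66), (30, 78, 100), (47, 92, 74), (53, 64, 91), (54, 91, 182), (55, 182, 105), (56, 105, 128), (127, 162, 57), (161, 63, 96), (162, 96, 142), (197, 113, 92), (198, 92, 40), (214, 66, 35), (215, 35, 16)]
115 [293, 294, 307, 308, 347, 348]
125 [300, 301, 302, 303, 338, 340, 379]
135 [289, 290, 354]
142 [289, 354]
```

Emit:
jog_arm(
  motion=[
    [0,0,0,-0.004,0],
    [0,0,0,-0.008,0],
    [0,0,0,-0.011,0],
    [0,0,0,-0.012,0],
    [0,0,0,-0.012,0],
    [0,0,0,-0.01,0],
    [0,0,0,-0.006,0],
    [0,0,0,-0.003,0],
    [0,0,0,0,0],
  ],
)

```text
time_s: 11.65
tcp_pos: [464.5, 88.9, 202.0]
tcp_rot: [[0.037, 0.999, 0.001], [0.999, -0.037, 0.0], [0.0, 0.001, -1.0]]
contact_force: [0.8, -0.3, -2.0]
finger_gap: 15.7
finger_force: 59.1
```

```bash
python3 - <<'E'
from h import *
c=snap('wrist','w8.png'); st=sensors.state(); print(st['tcp_pos'],st['qpos'],st['contact_force'])
i=c['image'].astype(int); g=i[:,322:327].mean((1,2)); e=np.abs(np.diff(g)); print([(int(k),int(g[k]),int(g[k+1])) for k in np.where(e[:220]>12)[0]])
u=st['tcp_pos'][2]-3.6; t=st['tcp_pos']
print('tip',onz(c,324,56,u+1.6,1)-t,'clip',onz(c,324,128,u+17.6,1)-t,onz(c,324,162,u+17.6,1)-t)
E
```

```text
[464.17488922  88.91030678 201.42048795] [ 3.43715655e-02  2.12041787e-01 -3.40653313e-01  1.01776846e+00
  2.01114025e-05  1.64270697e+00] [-0.45722343 -0.01329544 -2.33772299]
[(0, 130, 158), (3, 160, 136), (4, 136, 115), (11, 124, 51), (20, 40, 66), (21, 66, 227), (22, 227, 245), (29, 242, 203), (30, 203, 175), (31, 175, 189), (42, 191, 140), (43, 140, 72), (55, 76, 105), (56, 105, 133), (128, 164, 80), (129, 80, 62), (136, 72, 58), (162, 60, 97), (163, 97, 139), (197, 114, 91), (198, 91, 43), (214, 69, 40), (215, 40, 12)]
tip [  4.73654448 100.20242123  -2.        ] clip [ 3.6073843  71.78065256 14.        ] [ 3.17924089 60.02302711 14.        ]
```

Emit:
jog_arm(
  motion=[
    [0,0,0,-0.002,0.04],
    [0,0,0,-0.004,0.08],
    [0,0,0,-0.004,0.09],
    [0,0,0,-0.004,0.09],
    [0,0,0,-0.004,0.09],
    [0,0,0,-0.004,0.09],
    [0,0,0,-0.002,0.09],
    [0,0,0,0,0.09],
    [0,0,0,0,0.09],
    [0,0,0,0,0.09],
    [0,0,0,0,0.09],
    [0,0,0,0,0.09],
  ],
)

```text
time_s: 12.7
tcp_pos: [463.6, 88.9, 224.6]
tcp_rot: [[0.873, 0.487, -0.001], [0.487, -0.873, 0.0], [-0.001, -0.001, -1.0]]
contact_force: [0.6, 0.3, -0.9]
finger_gap: 15.9
finger_force: 59.1
```

Emit:
jog_arm(
  motion=[
    [0,0,0,0,0.09],
    [0,0,0,0,0.09],
    [0,0,0,0,0.08],
    [0,0,0,0,0.036],
    [0,0,0,0,0],
  ],
)

```text
time_s: 13.12
tcp_pos: [463.7, 88.9, 224.6]
tcp_rot: [[0.977, 0.214, -0.001], [0.214, -0.977, -0.0], [-0.001, -0.0, -1.0]]
contact_force: [-0.3, 0.2, -1.3]
finger_gap: 15.7
finger_force: 59.1
```

Emit:
jog_arm(
  motion=[
    [0,-0.001,0.004,0,0],
    [0,-0.002,0.008,0,0],
    [0,-0.004,0.013,0,0],
    [0,-0.005,0.018,0,0],
    [0,-0.006,0.02,0,0],
    [0,-0.006,0.02,0,0],
    [0,-0.006,0.02,0,0],
    [0,-0.006,0.02,0,0],
    [0,-0.006,0.02,0,0],
    [0,-0.006,0.02,0,0],
    [0,-0.006,0.02,0,0],
    [0,-0.006,0.02,0,0],
  ],
)

```text
time_s: 14.12
tcp_pos: [448.7, -123.9, 225.2]
tcp_rot: [[0.976, 0.216, -0.0], [0.216, -0.976, -0.0], [-0.0, 0.0, -1.0]]
contact_force: [0.6, 0.6, -0.9]
finger_gap: 15.5
finger_force: 59.1
```

Emit:
jog_arm(
  motion=[
    [0,-0.006,0.02,0,0],
    [0,-0.006,0.02,0,0],
    [0,-0.006,0.02,0,0],
    [0,-0.006,0.02,0,0],
    [0,-0.006,0.02,0,0],
    [0,-0.006,0.02,0,0],
    [0,-0.005,0.018,0,0],
    [0,-0.004,0.014,0,0],
    [0,-0.003,0.01,0,0],
    [0,-0.002,0.007,0,0],
    [0,-0.001,0.003,0,0],
    [0,0,0,0,0],
  ],
)

```text
time_s: 15.12
tcp_pos: [436.5, -301.4, 225.2]
tcp_rot: [[0.977, 0.215, -0.0], [0.215, -0.977, 0.0], [-0.0, -0.0, -1.0]]
contact_force: [-0.7, 0.1, -0.6]
finger_gap: 15.7
finger_force: 59.1
```

```bash
python3 - <<'E'
from h import *
c=snap('wrist','w9.png'); st=sensors.state(); print(st['tcp_pos'],st['tcp_rot'],st['qpos'],st['contact_force'],st['time_s'])
cv2.imwrite('pics/c9.png',cv2.resize(c['image'],(800,600))[:,:,::-1])
E
```

```text
[ 436.50317119 -300.83939279  225.21824904] [[ 9.76446512e-01  2.15759516e-01 -2.00222730e-04]
 [ 2.15759585e-01 -9.76446424e-01  4.27862315e-04]
 [-1.03191402e-04 -4.60984639e-04 -9.99999888e-01]] [-7.41504428e-01  3.04244027e-01 -1.50743770e-01  1.11624516e+00
  1.80298425e-04  2.18261854e+00] [ 0.30647554  0.59301644 -1.45203825] 15.1667
```

View pics/c9.png

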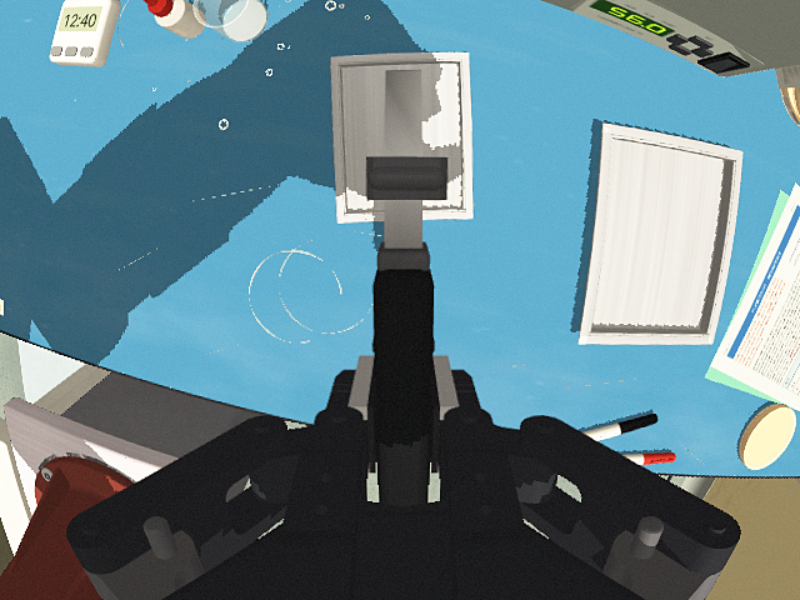

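The wrist view shows the clip still on the blade at about (407,178) and the small tray at corners (332,57), (469,52), (473,218) and (337,222) in the 1.25× picture. The other tray is away to the right.

```bash
python3 - <<'E'
from h import *
c=ld('w9'); T=np.array([436.5,-301.1,225.2]); R=np.array([[.9765,.2158],[.2158,-.9765]])
P=np.array([onz(c,x*.8,y*.8,13.5,True) for x,y in((332,57),(469,52),(473,218),(337,222))])
print(np.round(P,0),P.mean(0)); print('tool frame',np.round((P-T)[:,:2]@R,1))
E
```

```text
[[ 577. -217.   14.]
 [ 603. -316.   14.]
 [ 478. -348.   14.]
 [ 452. -247.   14.]] [ 527.16163357 -282.13208188   13.5       ]
tool frame [[155.  -52.2]
 [158.9  50.9]
 [ 29.9  55. ]
 [ 26.7 -49.5]]
```

Emit:
jog_arm(
  motion=[
    [0,0,0,0.005,0],
    [0,0,0,0.01,0],
    [0,0,0,0.016,0],
    [0,0,0,0.022,0],
    [0,0,0,0.026,0],
    [0,0,0,0.028,0],
    [0,0,0,0.026,0],
    [0,0,0,0.022,0],
    [0,0,0,0.016,0],
    [0,0,0,0.01,0],
    [0,0,0,0.006,0],
    [0,0,0,0.002,0],
  ],
)

```text
time_s: 16.17
tcp_pos: [436.2, -300.5, 35.4]
tcp_rot: [[0.976, 0.216, -0.001], [0.216, -0.976, 0.001], [-0.001, -0.001, -1.0]]
contact_force: [-0.0, 0.2, -1.3]
finger_gap: 16.0
finger_force: 59.1
```

Emit:
jog_arm(
  motion=[
    [0,0,0,0.002,0],
    [0,0,0,0.004,0],
    [0,0,0,0.004,0],
    [0,0,0,0.004,0],
    [0,0,0,0.003,0],
    [0,0,0,0,0],
    [0,0,0,0,0],
  ],
)

```text
time_s: 16.75
tcp_pos: [436.5, -301.2, 19.2]
tcp_rot: [[0.976, 0.216, -0.0], [0.216, -0.976, 0.0], [-0.0, -0.0, -1.0]]
contact_force: [-0.0, -0.6, -1.6]
finger_gap: 15.6
finger_force: 59.2
```

```bash
python3 - <<'E'
from h import *
c=snap('wrist','w10.png')
i=c['image'].astype(int); g=i[:,322:327].mean((1,2)); e=np.abs(np.diff(g)); print([(int(k),int(g[k]),int(g[k+1])) for k in np.where(e[:220]>12)[0]])
for r in(140,150): 
  d=np.abs(np.diff(i[r:r+2,260:390].mean(0),axis=0)).sum(1); print(r,[int(k)+261 for k in np.where(d>40)[0]])
E
```

```text
[(55, 166, 98), (56, 98, 132), (124, 169, 131), (125, 131, 58), (159, 64, 80), (160, 80, 154), (197, 113, 92), (198, 92, 41), (214, 67, 37), (215, 37, 13)]
140 [287, 288, 289, 353, 354]
150 [287, 288, 353, 354]
```

Emit:
jog_arm(
  motion=[
    [0,0,0,0.001,0],
    [0,0,0,0,0],
    [0,-0.001,0,0,0],
    [0,-0.002,0,0,0],
    [0,-0.003,0,0,0],
    [0,-0.003,0,0,0],
    [0,-0.003,0,0,0],
    [0,-0.003,0,0,0],
    [0,-0.003,0,0,0],
    [0,-0.002,0,0,0],
    [0,0,0,0,0],
  ],
)

```text
time_s: 17.72
tcp_pos: [416.6, -305.6, 18.3]
tcp_rot: [[0.977, 0.215, -0.0], [0.215, -0.977, 0.0], [-0.0, -0.0, -1.0]]
contact_force: [-0.2, 0.2, -1.1]
finger_gap: 15.6
finger_force: 59.2
```

```bash
python3 - <<'E'
from h import *
c=snap('wrist','w11.png')
i=c['image'].astype(int); g=i[:,322:327].mean((1,2)); e=np.abs(np.diff(g)); print([(int(k),int(g[k]),int(g[k+1])) for k in np.where(e[:220]>12)[0]])
for r in(90,100,110,120,130,140,150): 
  d=np.abs(np.diff(i[r:r+2,260:390].mean(0),axis=0)).sum(1); print(r,[int(k)+261 for k in np.where(d>40)[0]])
E
```

```text
[(55, 173, 102), (56, 102, 135), (64, 141, 119), (65, 119, 64), (91, 48, 61), (99, 71, 42), (100, 42, 167), (197, 115, 94), (198, 94, 43), (214, 68, 36), (215, 36, 13)]
90 [286, 287, 288, 354, 355]
100 [287, 288, 307, 338, 353, 354, 355]
110 []
120 []
130 [338]
140 []
150 []
```

Emit:
jog_arm(
  motion=[
    [0,-0.002,0,0,0],
    [0,-0.003,0,0,0],
    [0,-0.004,0,0,0],
    [0,-0.004,0,0,0],
    [0,-0.004,0,0,0],
    [0,-0.006,0,0,0],
    [0,-0.01,0,0,0],
    [0,-0.014,0,0,0],
    [0,-0.014,0,0,0],
    [0,-0.014,0,0,0],
    [0,-0.01,0,0,0],
    [0,0,0,0,0],
  ],
)

```text
time_s: 18.77
tcp_pos: [331.9, -323.8, 18.2]
tcp_rot: [[0.977, 0.214, -0.001], [0.214, -0.977, 0.001], [-0.001, -0.001, -1.0]]
contact_force: [-0.1, 0.4, -1.2]
finger_gap: 15.9
finger_force: 59.2
```

```bash
python3 - <<'E'
from h import *
c=snap('wrist','w12.png'); t=snap('top','t12.png')
i=c['image'].astype(int); m=(i[:100].max(2)<90)&(np.ptp(i[:100],axis=2)<25)
print([(int(r),int(np.where(m[r,250:420])[0].min())+250,int(np.where(m[r,250:420])[0].max())+250,int(m[r,250:420].sum())) for r in range(0,60,3) if m[r,250:420].any()])
j=t['image'].astype(int)[200:275,325:390]; q=(j.max(2)<110)&(np.ptp(j,axis=2)<30); v,u=np.where(q); print(len(u),u.mean()+325 if len(u) else 0,v.mean()+200 if len(v) else 0,u.min()+325,u.max()+325,v.min()+200,v.max()+200)
print(onz(t,u.mean()+325,v.mean()+200,30))
E
```

```text
[]
495 352.0040404040404 256.9171717171717 337 367 242 271
[ 476.82022049 -269.74710232   30.        ]
```

Emit:
jog_arm(
  motion=[
    [0,0,0,-0.01,0],
    [0,0,-0.01,-0.01,0],
    [0,0,-0.025,0,0],
    [0,0,-0.03,0,0],
    [0,0.01,-0.025,0,0],
    [0,0.025,-0.015,0,0],
    [0,0.025,-0.004,0,0],
    [0,0.015,0,0,0],
    [0,0.006,0,0.01,0],
    [0,0,0,0.012,0],
    [0,0,0,0.006,0],
    [0,0,0,0.003,0],
  ],
)

```text
time_s: 19.87
tcp_pos: [388.6, -199.3, 5.9]
tcp_rot: [[0.976, 0.216, -0.002], [0.216, -0.976, 0.001], [-0.002, -0.002, -1.0]]
contact_force: [-0.8, 0.1, -1.5]
finger_gap: 15.8
finger_force: 59.2
```

Emit:
jog_arm(
  motion=[
    [0,0,0,0.002,0],
    [0,0,0,0.001,0],
    [0,0,0,0,0],
  ],
)

```text
time_s: 20.12
tcp_pos: [389.4, -200.1, 4.3]
tcp_rot: [[0.977, 0.215, -0.0], [0.215, -0.977, 0.0], [-0.0, -0.0, -1.0]]
contact_force: [-0.3, 0.2, -1.8]
finger_gap: 15.9
finger_force: 59.2
```

Emit:
jog_arm(
  motion=[
    [0,0,0,0.0007,0],
    [0.5,0,0,0,0],
    [1,0,0,0,0],
    [1,0,0,0,0],
    [1,0,0,0,0],
    [1,0,0,-0.01,0],
    [1,0,0,-0.03,0],
    [1,0,0,-0.035,0],
    [1,0,0,-0.035,0],
    [1,0,0,-0.035,0],
    [1,0,0,-0.02,0],
    [1,0,0,0,0],
  ],
)

```text
time_s: 21.12
tcp_pos: [391.8, -201.5, 172.9]
tcp_rot: [[0.976, 0.216, 0.006], [0.216, -0.976, -0.004], [0.005, 0.006, -1.0]]
contact_force: [0.5, -0.6, -0.4]
finger_gap: 85.8
finger_force: 0.0
```

```bash
python3 - <<'E'
from h import *
c=snap('wrist','w13.png'); i=c['image'].astype(int); print(-c['R'].T@c['t'])
d=(i.max(2)<100)&(np.ptp(i,axis=2)<22); d[330:]=0
n,l,s,ce=cv2.connectedComponentsWithStats(d.astype(np.uint8))
for k in range(1,n):
    if s[k,4]>60: print(s[k],ce[k],np.round(onz(c,*ce[k],18,True),0))
w=(i.min(2)>150)&(np.ptp(i,axis=2)<40)
n,l,s,ce=cv2.connectedComponentsWithStats(w.astype(np.uint8))
for k in range(1,n):
    if s[k,4]>400: print('white',s[k],np.round(onz(c,*ce[k],3,True),0))
E
```

```text
[ 461.37545546 -186.24404137  314.9053307 ]
[489  26   8 128 526] [493.67110266  88.39543726] [ 536. -319.   18.]
[569  98  26 164 672] [584.55803571 175.63988095] [ 492. -440.   18.]
[434 105  37  17 406] [450.34482759 113.12807882] [ 503. -286.   18.]
[ 309  160   22  123 2410] [319.17261411 222.05186722] [ 389. -201.   18.]
[   0  259  188   71 2022] [128.15479723 313.99060336] [258. -35.  18.]
[581 258  59   4 119] [609.84033613 259.44537815] [ 420. -516.   18.]
[187 297  48  33 684] [206.38011696 317.32017544] [ 278. -118.   18.]
[427 297  32  33 644] [439.24068323 316.72204969] [ 325. -330.   18.]
[458 309  24  21 187] [469.88770053 319.65240642] [ 327. -363.   18.]
white [  385     8   120   155 14999] [ 527. -279.    3.]
white [ 572   89   68  182 8755] [ 494. -499.    3.]
white [   0  261   89   88 3239] [220. 108.   3.]
white [ 65 299  53  47 453] [221.  23.   3.]
white [ 236  336  206   78 7189] [ 229. -258.    3.]
white [   0  361   32   84 1546] [ 13. 203.   3.]
white [ 475  413   56   65 1247] [ 145. -508.    3.]
```

```bash
python3 -c "
from plant import ticket
print(ticket.job_done())"
```

```text
the job is handed in; nothing more can be done
None
```

The job is handed in: the clip was wedged off the spindle and set in the small tray, and the wedge was laid on the bench clear of it; a last wrist-camera measurement put both where intended (dropper, timer and beaker not re-measured), but the hand-in returned no verdict.

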